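# Uncap the projector lens and put its cap in the brass holder

### The arm

A 6-joint arm with a two-finger parallel gripper is mounted at the origin on the work surface. World frame = base frame: x ahead of the robot, y to its left, z up, the work surface at z = 0. Lengths are in m, angles in degrees, forces in N, time in s.
With the tool pointing down it reaches from about 0.425 to 0.95 m from the base axis. Payload 14.7 kg.
Tool frame: the origin (TCP) lies at the very end of the fingers, on their centre line; the grasp point (between the pads) lies 19 mm behind it (manip.hold_point_z is the distance from the TCP to the grasp point, in m); z points along the fingers, x is the direction in which the jaws open and shut, and the axes are right-handed (so a half turn about z gives the same grasp; the last joint's range is limited). The gripper opens to 85 mm and grips with 20 to 120 N. Pads are 22 mm wide; open, the fingers measure 114 mm over their backs; the gripper's body (76 mm by 85 mm) begins 54 mm behind the grasp point. The pads swing forward as they close: fully open they stand 13 mm farther back than shut.
Start: joints at [-71.425, 27.513, 91.461, -0, 61.026, -2.67], TCP at [0.236, -0.606, 0.231] pointing down, gripper open.
Joint ranges: [-157.49, 157.49], [-46.99, 117.5], [13.45, 153.17], [-89.5, 269.5], [5.16, 153.95], [-167.48, 167.48]. Speed limits (degrees/s): [108.29, 108.29, 136.94, 172.46, 172.46, 172.46].

### API

Orientations are given as a 3x3 rotation matrix whose columns are the frame's x, y, z axes.
In Python, from cell import manip gives the robot as it stands. The module is installed in compiled form; this text tells all that it offers.
- The arm moves only by the shell command python3 -m creep 'ROWS' [FORCE]. ROWS is JSON, a list that holds one entry, the list of rows, each a list of 7 numbers: the turn, a rotation vector about the tool's x, y, z in degrees, then the shift along the tool's x, y, z in cm, then the finger opening in cm, from 0 to 8.54. A call has 1 to 8 rows; each row is the pose to reach, as a shift and turn from the pose measured when the call began, along the tool's axes at that moment; what a row does not reach only later rows make up. A row lasts 1/8 s, in which the tool goes at most 62.5 mm and 10.7 degrees, less where a joint would pass 70% of its speed; a pose out of reach is approached as far as the arm can. A call with a gripper value outside its range is refused whole. The fingers move at their own pace and stop on an object; FORCE is the grip in N (left out, the last holds). Time passes only in rows, so rows that repeat a pose let the fingers close. It gives the time, the measured TCP pose, the force and the opening at its end, in the units of the state.
- manip.get_state(): the state, without advancing time (a new reading comes with each control period).
- manip.snapshot(name): name is "scene" or "top" or "wrist"; returns (picture, depth): 420x560x3 uint8, red, green, blue; 420x560 float32, m along the optical axis (not along the pixel's ray), 0 where there is no reading.
- manip.camera_params(name): a dict with "fx", "fy", "cx", "cy" (pixels), "origin" and "orientation" of the camera in the world. Camera axes: x right, y down, z forward; pixel columns grow to the right and rows downward; lengths in m; the calibration is good to about 2 mm. The wrist camera is an equidistant fisheye: a pixel r from the principal point sees the ray r / f radians off the axis. A picture is of the moment at which its call begins: read the wrist's pose just before it. camera_params takes no time and is no camera call; for the wrist camera it gives the pose at the moment of the call.
- manip.close_job(): hands the job in, once; it reports no verdict.
The state is a dict: "t": time; "joint_pos": joint angles; "dq": joint speeds; "tau": joint torques, N m; "eef_pos": TCP position; "eef_rot": TCP orientation; "contact_force": force on the tool from outside, world axes, zero at the start; "moment": the same for the moment, N m; "opening": opening from 0.0 (shut) to 1.0 (fully open).
Only numpy, scipy, OpenCV 4.12 (cv2) and the standard library are available. Lean on these libraries where they do the work, as an engineer would, in place of code of your own. Each camera call takes 0.05 s, during which the arm holds its last target. There are 200 camera calls.

### The job

A buyer wants to look through the tall silver projector lens: lift the knobbed black cap off that lens and set it gently, without dropping it, in the empty bent-brass cap holder, lying flat between the leaves with its knob up. Leave the lens standing where it is, and leave everything else alone, including the cap on the short chrome tube.

Things in the scene. Friction and masses are not known exactly. Their poses are not given: they have to be found in the camera images.
- lens: silver projector lens standing upright, loose on the shelf, the taller of the two capped things: 74 mm largest diameter, 120 mm tall without its cap, ribbed ring round its middle; its front neck, 54 mm in diameter, runs from 96 to 120 mm height under the cap. Origin under its centre on the shelf, z up. It may stand on the left or the right
- lens_cap: black bakelite cap, a cup mouth down: skirt 66 mm outside, 58 mm inside diameter, 26 mm high, inside depth 21 mm; round knob on top, 26 mm diameter, from 26 to 54 mm above the origin. Origin on the axis at the skirt's lower rim, z up through the knob. Sits loosely on the lens (2 mm play), its origin 99 mm above the shelf; comes clear after rising 21 mm
- tube: short chrome extension tube standing upright, loose, 78 mm in diameter, 70 mm tall without its cap; origin under its centre. Stands on the other side from the lens. To be left alone
- tube_cap: black bakelite cap, a cup mouth down, same shape and size as the lens's cap; it sits on the short chrome tube, its origin 49 mm above the shelf. To be left alone
- cap_holder: cap holder, fixed to the shelf: dark wood block 110 x 110 x 20 mm with a flat 3 mm brass plate on it, two bent brass leaves facing each other across its y (78 mm apart, flaring outwards, tops 24 mm above the plate) and two brass lips across its x (82 mm apart, 12 mm high). Starts empty. Origin under its centre on the shelf
- cap_seat (a point): centre of the holder's brass plate, on its upper face, 23 mm above the shelf: a cap set in the holder has its origin here (about 6 mm of side play)
- slide_clip: glass-mounted slide, 70 x 70 mm, standing upright in a bent brass spring clip on a 60 x 80 mm brass foot, 77 mm tall, origin under its centre. Bystander, to be left alone
- viewer: orange plastic stereo viewer, about 125 x 100 x 65 mm, origin under its centre. Bystander, to be left alone
- flash_handle: black bakelite flash handle lying down, 170 mm long along its x, 45 mm high, origin under its centre. Bystander, to be left alone
- camera: black and silver still camera, 140 mm wide along its y, 100 mm high, origin under the centre of its body. Bystander, to be left alone
- light_meter: grey light meter lying flat, 75 x 60 x 30 mm, origin under its centre. Bystander, to be left alone
- film_tin: round steel film tin, 70 mm in diameter, 28 mm high, origin under its centre. Bystander, to be left alone
There are look-alikes about, which are no part of the job. Leave any purple look-alike of the lens alone.

How it is judged:
By the outcome, as a careful person would: the job done as asked, in the order asked, and still so for the second after the job is handed in, with the robot touching nothing.
It also fails if it takes over 37 s, if anything falls off the work surface, if the arm or the gripper's body presses on something with over 40 N, if the wrist force passes 120 N, or if a joint passes its speed limit or range.

## Working session

There is one attempt and no reset: what is moved stays moved. The work goes in short steps, Python scripts to look and compute and a shell command to move; the robot and the scene stay as the last step left them, time stands still between calls to the robot, and variables do not carry over. Pictures are saved under pics/ and viewed, about 8 in all and at most 12, crops included, and the job is handed in when it is done.

```bash
mkdir -p pics; python3 - <<'E'
from cell import manip
import cv2,numpy as np
s=manip.get_state();print(s['t'],s['eef_pos'],s['eef_rot'],s['contact_force'])
for n in("scene","top"):
    p,d=manip.snapshot(n);cv2.imwrite(f'pics/{n}0.png',p[:,:,::-1]);np.savez(f'pics/{n}0.npz',p=p,d=d)
    c=manip.camera_params(n);print(n,c)
E
```

```text
0.0 [ 0.23541196 -0.60541928  0.23066424] [[ 3.62402629e-01 -9.32021552e-01 -4.00293235e-04]
 [-9.32020838e-01 -3.62402848e-01  1.15471168e-03]
 [-1.22128358e-03 -4.53889115e-05 -9.99999253e-01]] [0.15676321 1.1697361  0.09653266]
scene {'fx': 398.2609078638342, 'fy': 398.2609078638342, 'cx': 278.4666702834584, 'cy': 218.38743061134278, 'origin': array([ 0.96029959, -0.61699654,  0.91648609]), 'orientation': array([[ 0.86419985,  0.37102473, -0.33985183],
       [ 0.50292637, -0.65706191,  0.56154672],
       [-0.01495597, -0.65620903, -0.75443093]])}
top {'fx': 510.7256456075934, 'fy': 510.7256456075934, 'cx': 273.2850790136105, 'cy': 209.8946380353379, 'origin': array([0.48125415, 0.0032409 , 1.55703645]), 'orientation': array([[ 0.02314183, -0.99685606,  0.07577901],
       [-0.99962261, -0.02195043,  0.0165174 ],
       [-0.01480209, -0.07613265, -0.99698782]])}
```

View pics/scene0.png

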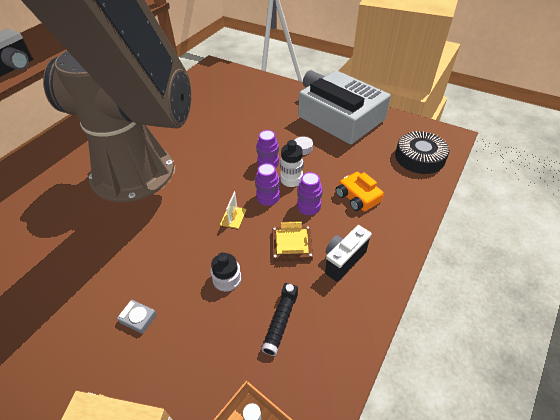

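View pics/top0.png

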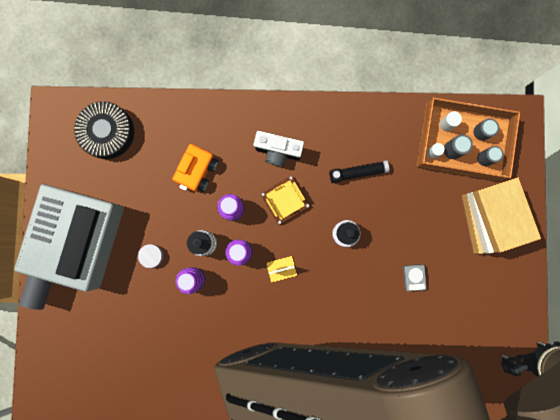

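Candidates for the lens: black-capped silver ribbed one at scene (291,160) / top (201,243), which is the target. The black-capped chrome tube is at scene (226,270) / top (347,233), and the purple look-alikes are at top (230,207), (238,252) and (189,280). The holder is at top (286,200).

```bash
cat > h.py <<'E'
import numpy as np
from cell import manip
def cloud(n,d):
    c=manip.camera_params(n);v,u=np.mgrid[:420,:560]
    P=np.stack([(u-c['cx'])/c['fx']*d,(v-c['cy'])/c['fy']*d,d],-1)
    return P@c['orientation'].T+c['origin']
E
python3 - <<'E'
from h import *;import cv2
for n,boxes in dict(top=dict(lens=(201,243,30),tube=(347,233,22),hold=(286,200,32),pA=(230,207,20),pB=(238,252,20),pC=(189,280,20),clip=(282,269,20)),scene=dict(lens=(291,160,35),tube=(226,270,30),hold=(292,240,28),pA=(310,190,20),pB=(267,183,20),pC=(267,150,18))).items():
    z=np.load(f'pics/{n}0.npz');p=z['p'].astype(int);W=cloud(n,z['d'])
    hsv=cv2.cvtColor(z['p'],cv2.COLOR_RGB2HSV).astype(int)
    for k,(u,v,r) in boxes.items():
        w=W[v-r:v+r,u-r:u+r].reshape(-1,3);q=p[v-r:v+r,u-r:u+r].reshape(-1,3);h=hsv[v-r:v+r,u-r:u+r].reshape(-1,3)
        if k in('lens','tube'):
            zz=.13 if k=='lens' else .08
            m=(q.max(1)<90)&(w[:,2]>zz-.015)
        elif k=='hold': m=(h[:,0]>18)&(h[:,0]<35)&(h[:,1]>120)&(h[:,2]>120)&(w[:,2]>.01)
        elif k=='clip': m=w[:,2]>.015
        else: m=(w[:,2]>.04)&(h[:,0]>120)&(h[:,0]<160)
        a=w[m]
        if len(a)<5: print(n,k,len(a));continue
        print(n,k,len(a),'mid',((np.percentile(a,2,0)+np.percentile(a,98,0))/2).round(3),'ext',np.ptp(a,0).round(3),'zmax',np.percentile(a[:,2],98).round(3))
        if k in('lens','tube'):
            t=a[a[:,2]>a[:,2].max()-.012];print('   knob',((t.min(0)+t.max(0))/2).round(4),np.ptp(t,0).round(3))
        if k=='hold': 
            f=a[abs(a[:,2]-.023)<.005];print('   rect',cv2.minAreaRect(f[:,:2].astype(np.float32)),len(f))
            f=a[a[:,2]>.034];print('   leaves',f[:,:2].mean(0),len(f)); 
            c=cv2.kmeans(f[:,:2].astype(np.float32),2,None,(3,50,1e-5),5,cv2.KMEANS_PP_CENTERS);print(c[2])
for n,x0,y0 in(('top',160,170),):
    p=np.load(f'pics/{n}0.npz')['p'][y0:y0+130,x0:x0+170];cv2.imwrite('pics/crop.png',cv2.resize(p[:,:,::-1],None,fx=4,fy=4,interpolation=cv2.INTER_CUBIC))
E
```

```text
top lens 425 mid [0.494 0.234 0.138] ext [0.059 0.265 1.442] zmax 0.159
   knob [0.4813 0.0032 1.557 ] [0. 0. 0.]
top tube 388 mid [ 0.53  -0.19   0.087] ext [0.08  0.226 1.491] zmax 0.106
   knob [0.4813 0.0032 1.557 ] [0. 0. 0.]
top hold 962 mid [ 0.629 -0.006  0.033] ext [0.206 0.115 1.546] zmax 0.05
   rect ((0.6295515298843384, -0.004485122859477997), (0.09026048332452774, 0.09878493845462799), 32.011749267578125) 643
   leaves [ 0.62398506 -0.00583654] 167
[[ 0.5959882   0.02655831]
 [ 0.65371007 -0.04023107]]
top pA 479 mid [0.6   0.153 0.097] ext [0.157 0.188 1.503] zmax 0.125
top pB 497 mid [0.471 0.125 0.1  ] ext [0.073 0.159 1.503] zmax 0.126
top pC 513 mid [0.386 0.265 0.096] ext [0.133 0.302 1.499] zmax 0.126
top clip 91 mid [ 0.447 -0.     0.787] ext [0.071 0.068 1.542] zmax 1.557
scene lens 293 mid [0.499 0.231 0.136] ext [0.495 0.883 0.801] zmax 0.154
   knob [ 0.9603 -0.617   0.9165] [0. 0. 0.]
scene tube 473 mid [ 0.537 -0.193  0.085] ext [0.458 0.46  0.851] zmax 0.104
   knob [ 0.9603 -0.617   0.9165] [0. 0. 0.]
scene hold 893 mid [ 0.633 -0.006  0.034] ext [0.387 0.669 0.899] zmax 0.049
   rect ((0.6322586536407471, -0.0058405399322509766), (0.08713458478450775, 0.08758436143398285), 31.75615882873535) 657
   leaves [ 0.63145607 -0.0055626 ] 170
[[ 0.62353224  0.00917075]
 [ 0.9602996  -0.6169965 ]]
scene pA 683 mid [0.58  0.166 0.082] ext [0.449 0.847 0.876] zmax 0.122
scene pB 641 mid [0.477 0.146 0.082] ext [0.524 0.826 0.876] zmax 0.122
scene pC 586 mid [0.422 0.209 0.082] ext [0.604 0.915 0.876] zmax 0.122
```

View pics/crop.png

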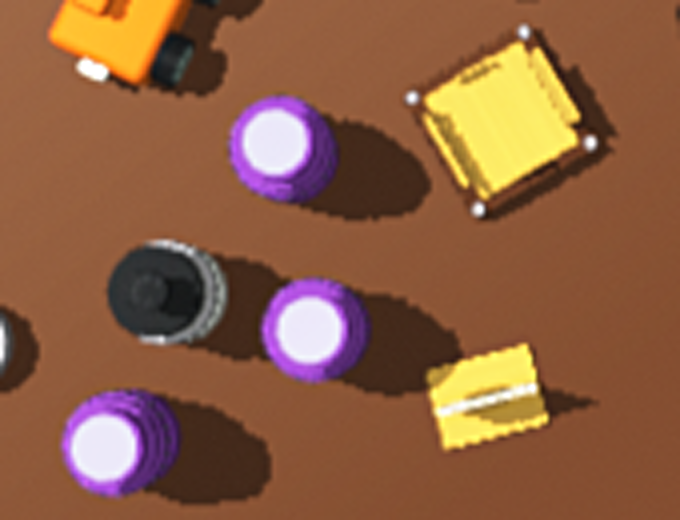

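```bash
cat >> h.py <<'E'
def rel(p,yaw=None):
    s=manip.get_state();R=s['eef_rot'];d=R.T@(np.array(p)-s['eef_pos'])*100
    cur=np.degrees(np.arctan2(R[1,0],R[0,0]))
    return d.round(2), None if yaw is None else round(-((yaw-cur+180)%360-180),1)
E
python3 - <<'E'
from h import *;import cv2
for n,boxes in dict(top=dict(lens=(201,243,30),tube=(347,233,22),hold=(286,200,32),pA=(230,207,20),pB=(238,252,20),pC=(189,280,20)),scene=dict(lens=(291,160,35),hold=(292,240,28))).items():
    z=np.load(f'pics/{n}0.npz');d=z['d'];W=cloud(n,d);hsv=cv2.cvtColor(z['p'],cv2.COLOR_RGB2HSV).astype(int)
    for k,(u,v,r) in boxes.items():
        sl=np.s_[v-r:v+r,u-r:u+r];ok=d[sl].ravel()>.1
        w=W[sl].reshape(-1,3)[ok];q=z['p'][sl].reshape(-1,3)[ok];h=hsv[sl].reshape(-1,3)[ok]
        if k in('lens','tube'):
            b=.099 if k=='lens' else .049
            for nm,lo,hi in(('knobtop',.048,.065),('skirttop',.02,.031)):
                a=w[(q.max(1)<110)&(w[:,2]>b+lo)&(w[:,2]<b+hi)];c=cv2.minEnclosingCircle(a[:,:2].astype(np.float32));print(n,k,nm,len(a),np.round(c[0],4),round(c[1],4),np.median(a[:,2]).round(4))
        elif k=='hold':
            a=w[(h[:,0]>18)&(h[:,0]<35)&(h[:,1]>120)&(w[:,2]>.015)&(w[:,2]<.06)]
            print(n,k,cv2.minAreaRect(a[:,:2].astype(np.float32)),a[:,2].max())
            a=w[(w[:,2]>.010)&(w[:,2]<.06)];print('  all',cv2.minAreaRect(a[:,:2].astype(np.float32)))
            a=a[a[:,2]>.04];_,_,c=cv2.kmeans(a[:,:2].astype(np.float32),2,None,(3,50,1e-5),5,cv2.KMEANS_PP_CENTERS);print('  leaves',c.tolist(),c.mean(0))
        else:
            a=w[(w[:,2]>.11)];print(n,k,cv2.minEnclosingCircle(a[:,:2].astype(np.float32)))
for p in((.42,-.45,.24),(.52,-.3,.24),(.56,-.1,.24),(.54,.1,.24),(.497,.232,.24)):print(p,rel(p,32))
E
```

```text
top lens knobtop 81 [0.4948 0.2354] 0.0139 0.1535
top lens skirttop 305 [0.494  0.2361] 0.0332 0.1247
top tube knobtop 73 [ 0.5334 -0.1906] 0.0142 0.1028
top tube skirttop 288 [ 0.5341 -0.1903] 0.0334 0.0748
top hold ((0.6308976411819458, -0.005044408142566681), (0.09239692986011505, 0.10082739591598511), 32.69050216674805) 0.05776066231200927
  all ((0.6226770281791687, -0.021056629717350006), (0.1646868884563446, 0.1721763014793396), 4.351569175720215)
  leaves [[0.6079362630844116, 0.03338976576924324], [0.6551737785339355, -0.04478543624281883]] [ 0.631555   -0.00569784]
top pA ((0.6026163101196289, 0.15414389967918396), 0.027459334582090378)
top pB ((0.47075605392456055, 0.12606416642665863), 0.02727384679019451)
top pC ((0.3845997154712677, 0.26752689480781555), 0.027465570718050003)
scene lens knobtop 51 [0.4965 0.2348] 0.0152 0.1522
scene lens skirttop 188 [0.4716 0.2411] 0.0592 0.124
scene hold ((0.6330609917640686, -0.006553135812282562), (0.08727651834487915, 0.10307339578866959), 32.34455490112305) 0.05115555081586787
  all ((0.6187142133712769, 0.022031985223293304), (0.12083491683006287, 0.1864895075559616), 25.009071350097656)
  leaves [[0.608703076839447, 0.03241179138422012], [0.658158004283905, -0.047411076724529266]] [ 0.63343054 -0.00749964]
(0.42, -0.45, 0.24) (array([ -7.8 , -22.84,  -0.92]), np.float64(-100.8))
(0.52, -0.3, 0.24) (array([-18.16, -37.59,  -0.9 ]), np.float64(-100.8))
(0.56, -0.1, 0.24) (array([-35.35, -48.57,  -0.88]), np.float64(-100.8))
(0.54, 0.1, 0.24) (array([-54.71, -53.95,  -0.86]), np.float64(-100.8))
(0.497, 0.232, 0.24) (array([-68.58, -54.73,  -0.85]), np.float64(-100.8))
```

```bash
python3 -m creep '[[[0,0,-10,-2,-5.7,-0.3,6],[0,0,-20,-4,-11.4,-0.6,6],[0,0,-30,-6,-17.1,-0.9,6],[0,0,-40,-8,-22.8,-0.9,6],[0,0,-50,-11.4,-27.7,-0.9,6],[0,0,-60,-14.8,-32.6,-0.9,6],[0,0,-70,-18.2,-37.6,-0.9,6],[0,0,-78,-23.5,-40.5,-0.9,6]]]'; python3 - <<'E'
from h import *
for p in((.56,-.1,.24),(.54,.1,.24),(.495,.2355,.24)):print(p,rel(p,32.5))
E
```

```text
t: 1.1
eef_pos: [0.5294, -0.2381, 0.2396]
eef_rot: [[0.986, 0.166, 0.0], [0.166, -0.986, 0.001], [0.0, -0.001, -1.0]]
contact_force: [0.6, 0.0, 0.7]
opening: 0.703
(0.56, -0.1, 0.24) (array([  5.31, -13.11,  -0.02]), np.float64(-22.9))
(0.54, 0.1, 0.24) (array([  6.66, -33.17,  -0.  ]), np.float64(-22.9))
(0.495, 0.2355, 0.24) (array([ 4.470e+00, -4.728e+01,  1.000e-02]), np.float64(-22.9))
```

```bash
python3 -m creep '[[[0,0,-4,2.2,-5.5,0,5.5],[0,0,-8,4.3,-11,0,5.5],[0,0,-12,5.8,-17,0,5.5],[0,0,-16,6.2,-23,0,5.5],[0,0,-20,6.5,-29,0,5.5],[0,0,-23,6.4,-35.2,0,5.5],[0,0,-23,5.4,-41.3,0,5.5],[0,0,-23,4.5,-47.2,0,5.5]]]'; python3 - <<'E'
from h import *;import cv2
s=manip.get_state();c=manip.camera_params('wrist');p,d=manip.snapshot('wrist')
cv2.imwrite('pics/w1.png',p[:,:,::-1]);np.savez('pics/w1.npz',p=p,d=d,**c)
print(s['t'],s['eef_pos'],c,rel((.495,.2355,.127)))
E
```

```text
t: 2.1
eef_pos: [0.4944, 0.2366, 0.2399]
eef_rot: [[0.843, 0.538, 0.0], [0.538, -0.843, 0.001], [0.0, -0.001, -1.0]]
contact_force: [0.9, -1.0, 0.1]
opening: 0.643
2.1 [0.49437954 0.23664361 0.23990665] {'fx': 325.19226210127806, 'fy': 325.19226210127806, 'cx': 276.61844323799824, 'cy': 211.1222241070589, 'origin': array([0.46032279, 0.29173386, 0.38185235]), 'orientation': array([[ 8.43192245e-01,  5.19194873e-01,  1.39511726e-01],
       [ 5.37611853e-01, -8.14585071e-01, -2.17772034e-01],
       [ 5.78045608e-04,  2.58626847e-01, -9.65977132e-01]])} (array([-0.14,  0.75, 11.29]), None)
```

View pics/w1.png

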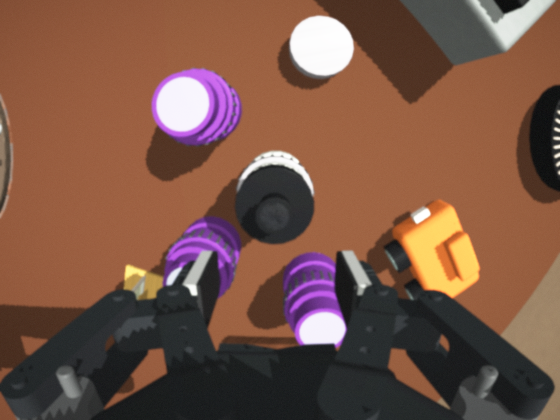

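The view shows the lens cap knob at (273,213), clear of the three purple lenses. I'll measure it.

```bash
python3 - <<'E'
from h import *
import cv2
z=np.load('pics/w1.npz');v,u=np.mgrid[:420,:560];x=u-z['cx'];y=v-z['cy'];r=np.hypot(x,y)+1e-9;t=r/z['fx']
D=z['d'];P=np.stack([np.tan(t)*x/r*D,np.tan(t)*y/r*D,D],-1)@z['orientation'].T+z['origin']
w=P[160:250,230:320].reshape(-1,3)
for lo,hi in((.147,.16),(.119,.131)):
    a=w[(w[:,2]>lo)&(w[:,2]<hi)];c=cv2.minEnclosingCircle(a[:,:2].astype(np.float32));print(len(a),c,np.median(a[:,2]))
s=manip.get_state();print(s['t'],s['eef_pos'],s['dq'].round(1) if hasattr(s['dq'],'round') else s['dq'])
print(rel((.495,.2355,.13)))
E
```

```text
1140 ((0.4938989281654358, 0.23561424016952515), 0.014497095718979836) 0.1523532462314839
3649 ((0.49358928203582764, 0.23535025119781494), 0.033293381333351135) 0.1243666488826024
2.15 [0.49217611 0.24220614 0.23995334] [-5.5 -0.3  0.5 -0.6  0.1 -8.7]
(array([-0.14,  0.75, 10.99]), None)
```

```bash
python3 -m creep '[[[0,0,0,-0.2,0.7,0,5.5],[0,0,0,-0.2,0.7,2,5.5],[0,0,0,-0.2,0.7,5,5.5],[0,0,0,-0.2,0.7,7,5.5],[0,0,0,-0.2,0.7,8,5.5],[0,0,0,-0.2,0.7,8,5.5]]]'; python3 - <<'E'
from h import *
s=manip.get_state();print(s['dq']);print(rel((.4943,.2355,.128),32.5))
E
```

```text
t: 2.9
eef_pos: [0.4942, 0.2347, 0.1596]
eef_rot: [[0.842, 0.539, -0.002], [0.539, -0.842, 0.003], [-0.0, -0.003, -1.0]]
contact_force: [-0.2, -0.4, 0.5]
opening: 0.644
[ 0.35749407 -1.21530049 -0.93010298  0.05495498  0.59025942  0.15313148]
(array([ 0.05, -0.05,  3.16]), np.float64(0.1))
```

```bash
python3 -m creep '[[[0,0,0,0,-0.1,1.5,5.5],[0,0,0,0,-0.1,3,5.5],[0,0,0,0,-0.1,3.1,5.5],[0,0,0,0,-0.1,3.1,4],[0,0,0,0,-0.1,3.1,2],[0,0,0,0,-0.1,3.1,2],[0,0,0,0,-0.1,3.1,2],[0,0,0,0,-0.1,3.1,2]]]' 30
```

```text
t: 3.9
eef_pos: [0.4938, 0.2357, 0.1289]
eef_rot: [[0.842, 0.539, -0.001], [0.539, -0.842, 0.003], [0.001, -0.003, -1.0]]
contact_force: [-0.8, -0.5, 6.1]
opening: 0.29
```

Opening is about 25 mm, which matches the knob. I'll lift straight up, slowly.

```bash
python3 -m creep '[[[0,0,0,0,0,-0.3,2],[0,0,0,0,0,-0.8,2],[0,0,0,0,0,-1.4,2],[0,0,0,0,0,-2.0,2],[0,0,0,0,0,-2.8,2],[0,0,0,0,0,-4,2],[0,0,0,0,0,-6,2],[0,0,0,0,0,-7,2]]]' 40; python3 - <<'E'
from h import *;import cv2
p,d=manip.snapshot('wrist');q,d2=manip.snapshot('scene')
cv2.imwrite('pics/w2.png',np.hstack([cv2.resize(p,(400,300)),cv2.resize(q[80:300,180:400],(300,300))])[:,:,::-1])
print(rel((.565,.12,.22)),rel((.632,-.006,.2),32.5),manip.get_state()['eef_pos'])
E
```

```text
t: 4.9
eef_pos: [0.4944, 0.2357, 0.2004]
eef_rot: [[0.842, 0.539, 0.0], [0.539, -0.842, 0.003], [0.002, -0.003, -1.0]]
contact_force: [-0.1, -0.4, 0.1]
opening: 0.288
(array([-0.3 , 13.54, -2.02]), None) (array([-1.45, 27.77, -0.06]), np.float64(0.1)) [0.49453143 0.23577667 0.20017692]
```

View pics/w2.png

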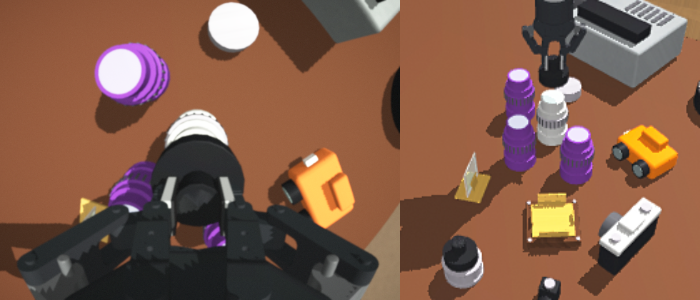

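Cap held level in the jaws, lens still upright. I'll carry it over the holder.

```bash
python3 -m creep '[[[0,0,0,-0.2,3,0,2],[0,0,0,-0.4,8,0,2],[0,0,0,-0.7,13,0,2],[0,0,0,-1,18,0,2],[0,0,0,-1.2,22.5,0,2],[0,0,0,-1.4,26,0,2],[0,0,0,-1.4,27.8,0,2],[0,0,0,-1.4,27.8,0,2]]]'
python3 -m creep '[[[0,0,0,0,0,3,2],[0,0,0,0,0,6,2],[0,0,0,0,0,8,2],[0,0,0,0,0,8,2],[0,0,0,0,0,8,2]]]'
python3 - <<'E'
from h import *;import cv2
p,d=manip.snapshot('wrist');q,d2=manip.snapshot('scene');np.savez('pics/s3.npz',p=q,d=d2)
cv2.imwrite('pics/w3.png',np.hstack([cv2.resize(p,(400,300)),cv2.resize(q[160:280,230:350],(400,400),interpolation=cv2.INTER_CUBIC)[50:350]])[:,:,::-1])
W=cloud('scene',d2);s=manip.get_state();e=s['eef_pos'];o=e[2]-.030
# black cap points just around the held cap
m=(np.hypot(W[...,0]-e[0],W[...,1]-e[1])<.05)&(q.max(2)<110)&(W[...,2]>o+.002)&(W[...,2]<o+.024)
a=W[m];
f=np.linalg.lstsq(np.c_[2*a[:,:2],np.ones(len(a))],(a[:,:2]**2).sum(1),rcond=None)[0]
print(len(a),'cap circle',f[:2],np.sqrt(f[2]+f[0]**2+f[1]**2),a[:,2].min())
print(e,s['contact_force'],rel((.632,-.006,.053),32.5))
E
```

```text
t: 6.0
eef_pos: [0.6326, -0.0065, 0.1987]
eef_rot: [[0.843, 0.538, 0.0], [0.538, -0.843, 0.004], [0.002, -0.003, -1.0]]
contact_force: [-0.2, 0.7, -0.1]
opening: 0.29
t: 6.62
eef_pos: [0.6328, -0.0055, 0.1195]
eef_rot: [[0.843, 0.538, 0.001], [0.538, -0.843, 0.004], [0.003, -0.003, -1.0]]
contact_force: [0.3, 0.9, -1.9]
opening: 0.291
154 cap circle [ 0.63905175 -0.01047651] 0.02644725564362436 0.0922443435168262
[ 0.63318835 -0.00584913  0.11988001] [-0.48239031  0.42757484 -0.25228596] (array([-0.13, -0.04,  6.69]), np.float64(0.1))
```

View pics/w3.png

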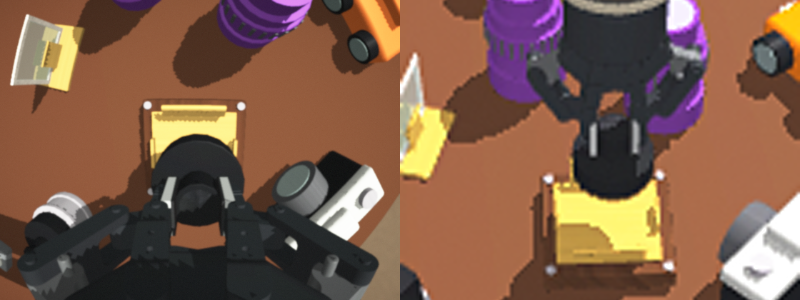

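```bash
python3 - <<'E'
from h import *
R=manip.get_state()['eef_rot'];e=np.array([.632,-.006,0])
for n in('top','scene'):
    z=np.load(f'pics/{n}0.npz');W=cloud(n,z['d']);W=W[(z['d']>.1)&(W[...,2]>.05)&(W[...,2]<.2)]
    L=(W-e)@R;k=(abs(L[:,0])<.09)&(abs(L[:,1])<.08);L=L[k]
    print(n,len(L)); 
    if len(L): print(np.c_[L[:,:2],W[k][:,2]][np.argsort(abs(L[:,0]))][:8].round(3), W[k][:,2].max())
E
```

```text
top 13
[[ 0.002  0.049  0.05 ]
 [-0.009 -0.048  0.05 ]
 [ 0.01   0.047  0.05 ]
 [-0.012 -0.049  0.053]
 [ 0.012 -0.049  0.053]
 [-0.014 -0.051  0.051]
 [ 0.016 -0.05   0.058]
 [-0.021  0.046  0.051]] 0.05776066231200927
scene 4
[[-0.001 -0.046  0.05 ]
 [-0.015  0.049  0.05 ]
 [-0.021  0.049  0.051]
 [ 0.021 -0.045  0.051]] 0.05115555081586787
```

Clearance is fine: nothing above 50 mm is within reach of the jaws except the leaf tops, which sit symmetrically at ±48 mm. Lowering.

```bash
python3 -m creep '[[[0,0,0,-0.1,0,2,2],[0,0,0,-0.1,0,4,2],[0,0,0,-0.1,0,5.2,2],[0,0,0,-0.1,0,6,2],[0,0,0,-0.1,0,6.3,2],[0,0,0,-0.1,0,6.3,2]]]'
```

```text
t: 7.48
eef_pos: [0.6326, -0.0062, 0.0571]
eef_rot: [[0.843, 0.538, 0.002], [0.538, -0.843, 0.004], [0.004, -0.002, -1.0]]
contact_force: [-1.0, 0.5, -0.1]
opening: 0.291
```

```bash
python3 -m creep '[[[0,0,0,0,0,0.15,2],[0,0,0,0,0,0.3,2],[0,0,0,0,0,0.4,2],[0,0,0,0,0,0.4,2]]]'
```

```text
t: 7.98
eef_pos: [0.6326, -0.0061, 0.0531]
eef_rot: [[0.843, 0.538, 0.002], [0.538, -0.843, 0.004], [0.004, -0.002, -1.0]]
contact_force: [0.1, 0.7, -0.5]
opening: 0.291
```

```bash
python3 -m creep '[[[0,0,0,0,0,0.05,2],[0,0,0,0,0,0.1,2],[0,0,0,0,0,0.1,2]]]';python3 -m creep '[[[0,0,0,0,0,0.05,2],[0,0,0,0,0,0.1,2],[0,0,0,0,0,0.1,2]]]'
```

```text
t: 8.35
eef_pos: [0.6327, -0.0062, 0.053]
eef_rot: [[0.843, 0.538, 0.002], [0.538, -0.843, 0.004], [0.004, -0.002, -1.0]]
contact_force: [-4.7, -0.8, 13.2]
opening: 0.287
t: 8.72
eef_pos: [0.6327, -0.0061, 0.0529]
eef_rot: [[0.843, 0.538, 0.003], [0.538, -0.843, 0.004], [0.004, -0.002, -1.0]]
contact_force: [-5.2, 0.9, 15.5]
opening: 0.289
```

Contact came at exactly the expected height (0.053), with 15 N upward, so the cap is seated. I'll release and retreat.

```bash
python3 -m creep '[[[0,0,0,0,0,-0.05,3],[0,0,0,0,0,-0.05,4],[0,0,0,0,0,-0.05,4.4],[0,0,0,0,0,-0.05,4.4],[0,0,0,0,0,-1.5,4.4],[0,0,0,0,0,-4,4.4],[0,0,0,0,0,-9,4.4],[0,0,0,0,0,-15,4.4]]]'
python3 -m creep '[[[0,0,0,0,3,-2,4.4],[0,0,0,0,8,-3,4.4],[0,0,0,0,13,-3,4.4],[0,0,0,0,17,-3,4.4],[0,0,0,0,17,-3,4.4],[0,0,0,0,17,-3,4.4]]]'
python3 - <<'E'
from h import *;import cv2
for n in('top','scene'):
    p,d=manip.snapshot(n);W=cloud(n,d)
    for nm,c,b in(('seat',(.632,-.006),.023),('tube',(.534,-.19),.049)):
        a=W[(d>.1)&(np.hypot(W[...,0]-c[0],W[...,1]-c[1])<.06)&(W[...,2]>b+.047)&(W[...,2]<b+.065)&(p.max(2)<110)]
        if len(a):print(n,nm,len(a),cv2.minEnclosingCircle(a[:,:2].astype(np.float32)),np.median(a[:,2]))
    c=(.494,.2355);a=W[(d>.1)&(np.hypot(W[...,0]-c[0],W[...,1]-c[1])<.045)&(W[...,2]>.115)&(W[...,2]<.16)]
    if len(a):print(n,'lens',len(a),cv2.minEnclosingCircle(a[:,:2].astype(np.float32)),np.median(a[:,2]))
    if n=='scene':cv2.imwrite('pics/s4.png',cv2.resize(p[110:310,180:400],None,fx=3,fy=3,interpolation=cv2.INTER_CUBIC)[:,:,::-1])
s=manip.get_state();print(s['t'],s['eef_pos'],s['contact_force'])
E
```

```text
t: 9.72
eef_pos: [0.6317, -0.0067, 0.2046]
eef_rot: [[0.843, 0.538, 0.001], [0.538, -0.843, 0.004], [0.003, -0.002, -1.0]]
contact_force: [0.8, -0.1, 0.3]
opening: 0.514
t: 10.48
eef_pos: [0.7228, -0.1498, 0.2347]
eef_rot: [[0.843, 0.538, 0.001], [0.538, -0.843, 0.004], [0.003, -0.003, -1.0]]
contact_force: [0.4, -0.3, -0.6]
opening: 0.514
top seat 67 ((0.634965717792511, -0.004585312679409981), 0.014198767021298409) 0.07762640788416775
top lens 286 ((0.4954248368740082, 0.23589208722114563), 0.027377426624298096) 0.12006975534326769
scene seat 55 ((0.6365640759468079, -0.006046566646546125), 0.014157525263726711) 0.07591964411835472
scene tube 90 ((0.534558892250061, -0.19046014547348022), 0.01483645848929882) 0.10201069480330843
10.575 [ 0.72273663 -0.14915509  0.2347768 ] [ 0.17646955 -0.24436231  0.0697676 ]
```

View pics/s4.png

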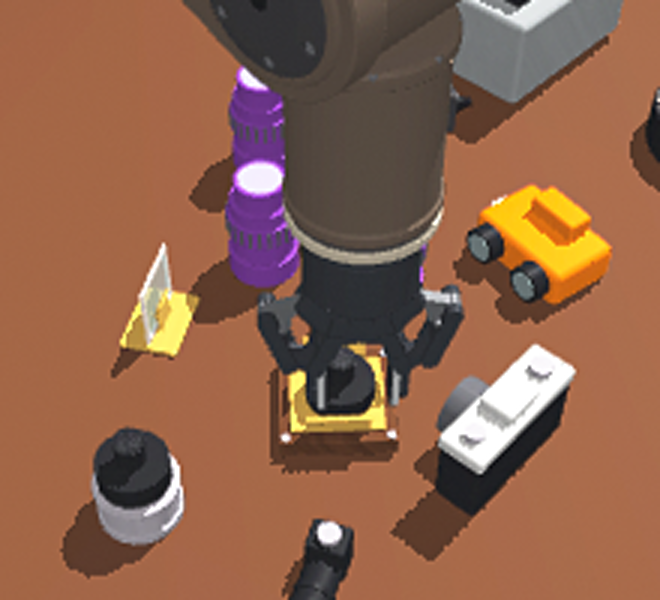

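The picture shows the cap flat between the leaves with its knob up (about (345,380)). The knob top measures 76–78 mm against the expected 77. The lens and tube haven't moved, so I'm handing it in.

```bash
python3 -c "
from cell import manip
print(manip.close_job())"
```

```text
the job is handed in; nothing more can be done
None
```

The cap is off the tall silver lens and lies flat in the brass holder between the leaves, knob up. I gripped it by the knob, lowered it until it touched the plate (about 15 N), then let go. The job was handed in at about 10.6 s.

**Last checks, taken after the gripper had moved away:**
- **Cap:** its knob top was at 76–78 mm, against an expected 77 mm. It sat 3–5 mm from my estimate of the holder centre, within the 6 mm side play plus camera error.
- **Lens:** it stood upright at (0.495, 0.236), within about 1 mm of where it started, with its top at 120 mm.
- **Tube and its cap:** unmoved, judging by the scene camera. The top camera gave no reading for the tube cap in that last check, probably because the arm was in the way.
- **Bystanders:** I did not measure these. Those visible in the last picture looked undisturbed, but the arm hid some, including one purple look-alike.

No other check failed or disagreed.

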